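# Present the ball sample tray to the label scanner

## Robot

A 6-joint arm with a two-finger parallel gripper is mounted at the origin on the work surface. World frame = base frame: x ahead of the robot, y to its left, z up, the work surface at z = 0. Lengths are in mm, angles in rad, forces in N, time in s.
With the tool pointing down it reaches from about 150 to 775 mm from the base axis. Payload 6.1 kg.
Tool frame: the origin (TCP) lies at the very end of the fingers, on their centre line; the grasp point (between the pads) lies 19 mm behind it; z points along the fingers, y is the line along which they close (so a half turn about z gives the same grasp; the last joint's range is limited). The gripper opens to 85 mm and grips with 20 to 120 N. Pads are 22 mm wide; open, the fingers measure 114 mm over their backs; the gripper's body (76 mm by 85 mm) begins 54 mm behind the grasp point. The pads swing forward as they close: fully open they stand 13 mm farther back than shut.
Start: joints at [-1.198, 0.126, -0.04, 1.405, 0, 1.571], TCP at [191.21, -488.924, 231.295] pointing down, gripper open.
Joint ranges: [-2.72, 2.72], [-0.95, 1.95], [-1.27, 1.35], [-1.78, 2.02], [-1.46, 1.47], [-3.14, 3.14]. Speed limits (rad/s): [2.39, 2.39, 3.01, 3.14, 3.14, 3.14].

## Interface

Orientations are given as a unit quaternion [x, y, z, w].
In Python, from cell import manip gives the robot as it stands. The module is installed in compiled form; this text tells all that it offers.
- The arm moves only by the tool carry_out, never from a script. Its argument "series" is a list of rows, each a list of 3 entries, a list of its own where there are three numbers: the shift along the tool's x, y, z in units of 25 mm (1.0 is 25 mm), then the turn about the tool's z in units of 8 degrees (1.0 is 8 degrees), then the opening, from -1 (shut) to 1 (fully open). In form: [[[x, y, z], twist, gripper], ...]. A call has 1 to 10 rows; each row is the pose to reach, as a shift and turn from the pose commanded when the call began, along the tool's axes at that moment; what a row does not reach only later rows make up. A row lasts 1/8 s, in which the tool goes at most 62.5 mm and 10.7 degrees, less where a joint would pass 70% of its speed; a pose out of reach is approached as far as the arm can. A call with a gripper value outside its range is refused whole. The fingers move at their own pace and stop on an object; "newtons" is the grip in N (left out, the last holds). Time passes only in rows, so rows that repeat a pose let the fingers close. It gives the time, the measured TCP pose, the force, the opening and the grip force at its end, in the units of the state.
- manip.sense(): the state, without advancing time (a new reading comes with each control period).
- manip.read_camera(name): name is "scene" or "top"; returns a dict with "color" (384x512x3 uint8, blue, green, red), "depth" (384x512 float32, mm along the optical axis (not along the pixel's ray), 0 where there is no reading), "vertical_fov" (degrees; the focal length in pixels is half the picture's height over the tangent of half this angle, whatever the lens; pixels are square), "cx", "cy" (the principal point, pixels), "R" (3x3) and "t" (3): a world point X has camera coordinates R X + t. Camera axes: x right, y down, z forward; pixel columns grow to the right and rows downward; lengths in mm; the calibration is good to about 2 mm. A picture is of the moment at which its call begins.
- manip.close_job(): hands the job in; it is judged then, once.
Trained networks look in a picture, given as the dict that the camera call returned (one of the last four; its "shot" number tells which), for a name from the list of things; names that differ only in an ending like _2 or _b are one class to them, and where a whole thing is asked for, a point or a joint stands for the part that bears it (a point fixed in the world has none). Each returns a list of dicts, best first, with "confidence" (0 to 1); they miss things now and then, are a little off and sometimes report something else, mostly with a low value. They report only what shows in the picture. A call takes as long as a camera call. They do not tell look-alikes from the thing itself.
- manip.cut_out(name, picture): "pixels" (384x512 bool, what is visible of it) and "pixel" ([column, row] in pixels, amid what is visible of it).
- manip.pinpoint(name, picture): "pixel" ([column, row] in pixels: a listed point, or the origin of a listed thing).
The state is a dict: "clock": time; "q": joint angles; "qvel": joint speeds; "joint_torque": joint torques, N m; "ee_pos": TCP position; "tool_rot": TCP orientation; "contact_force": force on the tool from outside, world axes, zero at the start; "ft_torque": the same for the moment, N m; "finger_gap": finger opening in mm; "finger_force": force on a finger pad.
Only numpy, scipy, OpenCV 4.12 (cv2) and the standard library are available. Lean on these libraries where they do the work, as an engineer would, in place of code of your own. Each camera call takes 0.05 s, during which the arm holds its last target. There are 200 camera calls.

## Task

Fold both flaps of the carton well back outwards past upright, then lift the sample tray out by its handle bar, keeping its loose steel ball in the pocket all the way. Carry it to the flat scanner and finish still holding it in the gripper, level and still, centred about 8 cm above the scanner's glass so that it can read the label underneath: do not set it down or let go. Leave everything else on the bench where it is.

Things in the scene. Friction and masses are not known exactly. Their poses are not given: they have to be found in the camera images.
- carton_mouth (a point): Centre of the carton's open mouth, at rim height. Brown cardboard carton, 220 mm (its x) by 200 mm (its y) by 100 mm high, 4 mm walls and floor, fixed to the bench, yaw up to 17 degrees. Axes: the carton's, z up; the left flap hangs on the +y rim, the right on the -y rim, hinges along x, 100 mm from this point at its height. The short end flaps are already folded down outside.
- flap_left (a joint): Left flap angle (rad): 0 = flat shut, 1.57 = upright, 2.4 = folded back outwards as far as it goes. Cardboard, 212 mm long, 97 mm from hinge to free edge, 4 mm thick; it stays where it is left and moves with under 1 N at its edge. Starts half raised (0.85 to 1.2), leaning inwards over the tray, at least 70 mm between the two free edges.
- flap_right (a joint): Right flap angle (rad), same values and same size as the left flap.
- flap_left_edge (a point): Middle of the left flap's free edge.
- flap_right_edge (a point): Middle of the right flap's free edge.
- tray_grip (a point): Centre of the sample tray's handle bar, half-way up the bar, over the tray's middle and 75 mm above its underside. The bar runs along the tray's x: 16 mm thick (y), 20 mm high, 108 mm long between its two uprights, open below. It stands loose in the carton, its x within 12 degrees of the carton's x.
- tray_pocket (a point): Where the ball's centre is when it rests in the middle of its pocket: tray x 0, y +26 mm, 19 mm above the tray's underside. The pocket is a round recess 28 mm across and 4 mm deep in the tray's floor.
- tray_base (a point): Centre of the tray's underside; axes as the tray, z up when level. Grey plastic tray, 140 mm (x) by 110 mm (y), edge 16 mm high, about 0.25 kg, roughly balanced about the bar. At the start it stands on the carton's floor, 4 mm above the bench. A steel bearing ring is fixed in its -y half.
- ball_center (a point): Centre of the loose steel ball, 30 mm across, 0.11 kg, resting in the tray's pocket; its top is 34 mm above the tray's underside. A tip of some 40 degrees or a jolt rolls it over the pocket rim.
- scanner_glass (a point): Centre of the glass window on top of the flat, upward-looking scanner: a black box 150 x 150 mm, 45 mm high, fixed to the bench; glass 105 x 105 mm. z up. It may stand on either side of the bench, the carton on the other.
- label_roll: Bystander, to be left alone: small roll of white labels standing on its flat end, 56 mm across, 30 mm high; origin at the centre of its underside.
- cutter: Bystander, to be left alone: black box cutter lying flat, 155 x 22 x 15 mm; origin at the centre of its underside.
- jar: Bystander, to be left alone: clear jar with lid, 60 mm across, 85 mm high; origin at the centre of its underside.
Mind the look-alikes: they are no part of the job. Leave any purple look-alike of the part that bears tray_grip alone.

How it is judged:
By the outcome, as a careful person would: the job done as asked, in the order asked, and still so for the second after the job is handed in, while the arm keeps its last pose, push and grip.
It also fails if it takes over 72 s, if anything falls off the work surface, if the arm or the gripper's body presses on something with over 40 N, if the wrist force passes 120 N, or if a joint passes its speed limit or range.

## Working session

There is one attempt and no reset: what is moved stays moved. The work goes in short steps, Python scripts to look and compute and a tool call to move; the robot and the scene stay as the last step left them, time stands still between calls to the robot, and variables do not carry over. Pictures are saved under pics/ and viewed, at most 10 in all, crops included, and the job is handed in when it is done.

Besides the shell and the picture viewer there is one more tool, called after "Call:" as name(argument=value, ...), one argument or row to a line, values as JSON. carry_out: Moves the arm, as the interface text tells. Its arguments: {"type":"object","properties":{"series":{"type":"array"},"newtons":{"type":"number"}},"required":["series"]}

```bash
mkdir -p pics; cat > h.py <<'E'
import numpy as np, cv2
from cell import manip
from scipy.spatial.transform import Rotation as Ro
def f(p): return p["color"].shape[0]/2/np.tan(np.radians(p["vertical_fov"])/2)
def world(p,px,depth=None,z=None):
    R=np.array(p["R"]);t=np.array(p["t"]);c,r=px
    ray=np.array([(c-p["cx"])/f(p),(r-p["cy"])/f(p),1.])
    C=-R.T@t;d=R.T@ray
    if z is not None: return C+d*(z-C[2])/d[2]
    if depth is None:
        a=p["depth"][int(r)-1:int(r)+2,int(c)-1:int(c)+2];a=a[a>0];depth=np.median(a) if len(a) else np.nan
    return C+d*depth
def proj(p,X):
    x=np.array(p["R"])@np.array(X)+np.array(p["t"]);return x[:2]/x[2]*f(p)+[p["cx"],p["cy"]]
def cloud(p,m):
    r,c=np.nonzero(m&(p["depth"]>0));d=p["depth"][r,c]
    ray=np.c_[(c-p["cx"])/f(p),(r-p["cy"])/f(p),np.ones(len(c))]*d[:,None]
    return (ray-np.array(p["t"]))@np.array(p["R"])
E
python3 - <<'E'
from h import *
ims=[]
for n in("top","scene"):
    p=manip.read_camera(n);ims.append(p["color"])
    print(n,-np.array(p["R"]).T@p["t"],p["vertical_fov"])
    for k in "carton_mouth flap_left_edge flap_right_edge tray_grip tray_pocket tray_base ball_center scanner_glass label_roll cutter jar".split():
        for d in manip.pinpoint(k,p)[:3]: print(k,np.round(d["pixel"]),round(d["confidence"],2),np.round(world(p,d["pixel"])))
for i,n in zip(ims,("top","scene")): cv2.imwrite(f"pics/{n}0.png",cv2.resize(i,(800,600)))
print(manip.sense()["tool_rot"])
E
```

```text
top [ 453.2133719   -20.97719691 1323.87038182] 43.629094663936485
carton_mouth [166. 219.] 0.56 [470. 230.  87.]
flap_left_edge [132. 215.] 0.78 [479. 328.  55.]
flap_right_edge [177. 212.] 0.87 [489. 215.  18.]
flap_right_edge [279. 107.] 0.3 [767. -57.  83.]
tray_grip [345. 310.] 0.61 [ 234. -244.    8.]
tray_grip [166. 219.] 0.56 [470. 230.  87.]
tray_grip [278. 107.] 0.24 [766. -56.  83.]
tray_pocket [352. 304.] 0.86 [ 261. -248.   86.]
tray_pocket [164. 214.] 0.71 [483. 248.  35.]
tray_base [342. 301.] 0.85 [ 257. -234.   17.]
tray_base [173. 216.] 0.79 [478. 227.  11.]
ball_center [160. 216.] 0.43 [479. 259.  34.]
scanner_glass [341. 216.] 0.82 [ 485. -226.   46.]
label_roll [254. 210.] 0.62 [498.   6.   1.]
cutter [260. 158.] 0.83 [642. -10.  15.]
jar [178. 213.] 0.61 [488. 214.  18.]
scene [ 927.95474798  464.38041913 1004.14522432] 46.05766337982458
carton_mouth [344. 249.] 0.85 [467. 232.  88.]
flap_left_edge [372. 248.] 0.64 [368. 253.   0.]
flap_left_edge [345. 269.] 0.61 [477. 257.  35.]
flap_left_edge [335. 266.] 0.2 [476. 230.  10.]
flap_right_edge [326. 212.] 0.91 [476. 170. 180.]
flap_right_edge [340. 251.] 0.64 [478. 231.  89.]
tray_grip [338. 251.] 0.93 [482. 228.  87.]
tray_grip [272. 101.] 0.91 [ 264. -236.   74.]
tray_pocket [346. 269.] 0.95 [476. 258.  36.]
tray_pocket [269. 106.] 0.85 [ 239. -276.    9.]
tray_base [336. 268.] 0.69 [480. 236.  11.]
tray_base [274. 115.] 0.57 [ 251. -239.    8.]
ball_center [340. 272.] 0.57 [489. 254.  30.]
ball_center [158. 258.] 0.42 [794. -38.  60.]
scanner_glass [217. 143.] 0.56 [ 470. -235.   45.]
label_roll [269. 210.] 0.65 [499.  16.  25.]
cutter [218. 241.] 0.61 [651.  -5.  13.]
jar [161. 261.] 0.93 [792. -33.  48.]
[9.82685795e-01 1.85279864e-01 2.72304548e-06 2.24548383e-05]
```

View pics/top0.png

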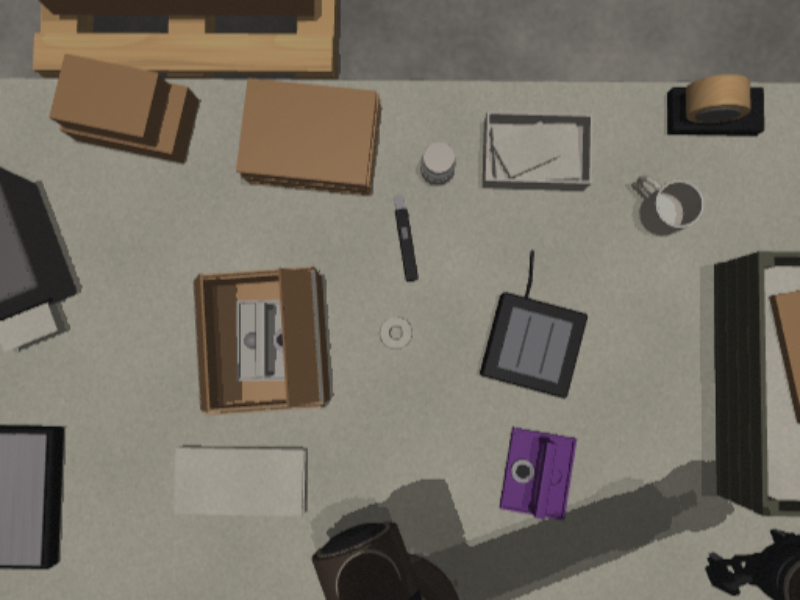

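View pics/scene0.png

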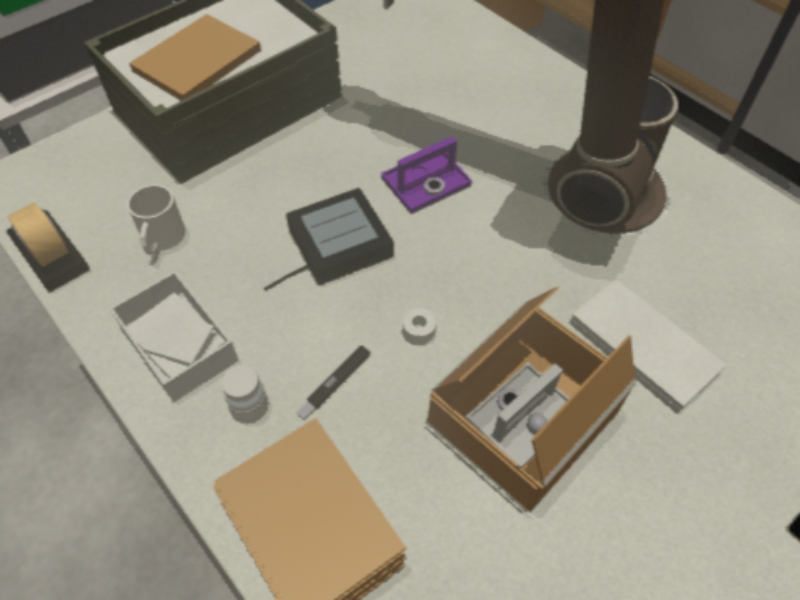

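Top view (800x600): carton at (262,340) with the flaps on its left and right rims and the grey tray inside. Scanner at (533,345), purple look-alike tray at (538,472), roll (396,333), cutter (405,238), jar (438,163). The scene view agrees: both flaps lean inwards.

```bash
python3 - <<'E'
from h import *
for n in("top","scene"):
    p=manip.read_camera(n)
    P=cloud(p,np.ones(p["depth"].shape,bool))
    b=P[(abs(P[:,0]-478)<190)&(abs(P[:,1]-230)<190)]
    rim=b[(b[:,2]>94)&(b[:,2]<104)]
    up=b[b[:,2]>108]
    for nm,s in(("L",up[up[:,1]>230]),("R",up[up[:,1]<230])):
        if len(s)<30: print(n,nm,len(s));continue
        z=np.percentile(s[:,2],98)
        for lo,hi in((110,130),(130,150),(150,170),(170,190),(190,210)):
            q=s[(s[:,2]>lo)&(s[:,2]<hi)]
            if len(q)>20:
                print(n,nm,lo,len(q),q.mean(0).round(),'slope dy/dx',np.polyfit(q[:,0],q[:,1],1)[0].round(3),'x',np.percentile(q[:,0],[1,99]).round())
        print(n,nm,"ztop",z)
        e=s[s[:,2]>z-8];print(' edge',e.mean(0).round(1))
    bar=b[(b[:,2]>80)&(b[:,2]<93)&(abs(b[:,0]-480)<70)&(abs(b[:,1]-230)<35)]
    if len(bar)>20: print('bar',len(bar),bar.mean(0).round(1),np.percentile(bar,[2,98],axis=0).round(),'slope',np.polyfit(bar[:,0],bar[:,1],1))
    print('rim',len(rim),cv2.minAreaRect(rim[:,:2].astype(np.float32)))
    s=P[(abs(P[:,0]-478)<110)&(abs(P[:,1]+230)<110)&(P[:,2]>38)&(P[:,2]<52)]
    print('scanner',cv2.minAreaRect(s[:,:2].astype(np.float32)),s[:,2].mean())
    for k in("tray_grip","flap_left","flap_right"):
        for d in manip.cut_out(k,p)[:2]:
            Q=cloud(p,d["pixels"]);print(k,round(d["confidence"],2),len(Q),np.median(Q,0).round(),np.percentile(Q,[3,97],axis=0).round())
    if n=="top": cv2.imwrite("pics/crop1.png",cv2.resize(p["color"][160:275,110:220],None,fx=5,fy=5,interpolation=cv2.INTER_CUBIC))
E
```

```text
top L 110 88 [464. 325. 120.] slope dy/dx 0.089 x [360. 567.]
top L 130 88 [463. 317. 140.] slope dy/dx 0.086 x [361. 567.]
top L 150 88 [467. 309. 160.] slope dy/dx 0.086 x [365. 568.]
top L 170 167 [461. 298. 183.] slope dy/dx 0.09 x [362. 569.]
top L 190 92 [475. 295. 192.] slope dy/dx 0.083 x [364. 570.]
top L ztop 193.03360868003483
 edge [466.3 294.6 189.9]
top R 110 435 [478. 139. 120.] slope dy/dx 0.087 x [377. 583.]
top R 130 457 [479. 149. 140.] slope dy/dx 0.085 x [376. 583.]
top R 150 461 [477. 159. 160.] slope dy/dx 0.086 x [375. 581.]
top R 170 550 [478. 170. 180.] slope dy/dx 0.087 x [374. 581.]
top R ztop 188.6474528148312
 edge [476.9 172.8 185.4]
bar 280 [473.6 229.1  88.6] [[415. 221.  82.]
 [533. 237.  92.]] slope [2.90992974e-02 2.15273204e+02]
rim 400 ((472.25384521484375, 231.04666137695312), (232.07803344726562, 203.72262573242188), 4.926379203796387)
scanner ((472.9599609375, -229.42694091796875), (150.45840454101562, 149.70553588867188), 75.82658386230469) 45.34623164557611
tray_grip 0.7 1401 [470. 232.  15.] [[408. 207.   8.]
 [539. 282.  92.]]
tray_grip 0.
[... 864 characters left out ...]
6.]
scene R 170 302 [486. 172. 183.] slope dy/dx 0.087 x [375. 585.]
scene R ztop 188.2907592613051
 edge [486.  173.9 185.3]
bar 380 [479.5 230.4  87.6] [[418. 221.  82.]
 [538. 238.  91.]] slope [2.77995821e-02 2.17022918e+02]
rim 789 ((474.2628173828125, 229.86038208007812), (235.26979064941406, 204.08401489257812), 4.925042152404785)
scanner ((475.33050537109375, -229.72227478027344), (153.27708435058594, 150.1689910888672), 75.94361877441406) 44.69997643175429
tray_grip 0.69 1560 [ 261. -235.   10.] [[ 193. -295.    3.]
 [ 324. -184.   85.]]
tray_grip 0.58 2124 [492. 230.  14.] [[411. 177.   8.]
 [543. 275.  90.]]
flap_right 0.83 783 [492. 158. 156.] [[382. 127. 105.]
 [585. 181. 188.]]
```

View pics/crop1.png

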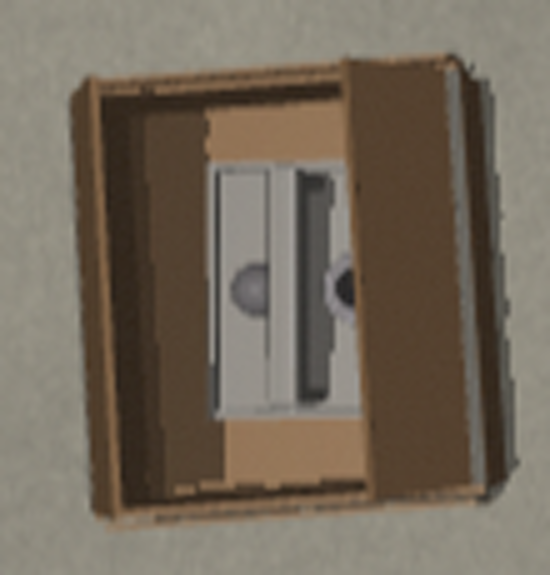

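The crop shows the tray yaw is nearly that of the carton, with the ball at +y (250,290 in the crop) and the bar at (283,290). Plan: push each flap outwards with closed fingers from inside, tip z about 145, then grasp the bar.

```bash
cat >> h.py <<'E'
def go(*T,yaw=None):
    s=manip.sense();R=Ro.from_quat(s["tool_rot"]);M=R.as_matrix()
    y0=np.degrees(np.arctan2(M[1,0],M[0,0]))
    print("clock",round(s["clock"],2),"pos",np.round(s["ee_pos"],1),"yaw",y0.round(2),"tilt",np.round(M[2],3),"F",np.round(s["contact_force"],1),"gap",round(s["finger_gap"],1))
    for t in T: print(t,"->",np.round(M.T@(np.array(t)-s["ee_pos"])/25,2))
    if yaw is not None: print("twist",round((y0-yaw)/8,2))
E
python3 -c "
from h import *
go((473,235,285),yaw=2)"
```

```text
clock 1.6 pos [ 191.2 -488.9  231.3] yaw 21.36 tilt [ 0. -0. -1.] F [0.9 0.8 0.6] gap 85.5
(473, 235, 285) -> [ 21.04 -22.86  -2.15]
twist 2.42
```

Call:
carry_out(
  series=[
    [[21.1,-22.8,-2.1],2.45,-1],
    [[21.1,-22.8,-2.1],2.45,-1],
    [[21.1,-22.8,-2.1],2.45,-1],
    [[21.1,-22.8,-2.1],2.45,-1],
    [[21.1,-22.8,-2.1],2.45,-1],
    [[21.1,-22.8,-2.1],2.45,-1],
    [[21.1,-22.8,-2.1],2.45,-1],
    [[21.1,-22.8,-2.1],2.45,-1],
    [[21.1,-22.8,-2.1],2.45,-1],
    [[21.1,-22.8,-2.1],2.45,-1],
  ],
)

```text
clock: 2.85
ee_pos: [421.4, 43.4, 273.7]
tool_rot: [0.999, 0.041, -0.001, -0.015]
contact_force: [0.4, -0.4, -0.0]
finger_gap: 0.0
finger_force: 0.0
```

```bash
python3 -c "
from h import *
go((473,235,285),yaw=2)"
```

```text
clock 2.85 pos [421.4  43.4 273.7] yaw 4.74 tilt [ 0.    -0.031 -1.   ] F [ 0.4 -0.4 -0. ] gap 0.0
(473, 235, 285) -> [ 2.69 -7.48 -0.22]
twist 0.34
```

Call:
carry_out(
  series=[
    [[0,0,0],0,-1],
    [[0,0,0],0,-1],
    [[0,0,0],0,-1],
  ],
)

```text
clock: 3.22
ee_pos: [420.4, 40.0, 273.3]
tool_rot: [0.999, 0.038, -0.001, -0.015]
contact_force: [-0.7, 0.4, 0.7]
finger_gap: 0.5
finger_force: 0.0
```

```bash
python3 -c "
from h import *
go((473,237,285),yaw=3)"
```

```text
clock 3.23 pos [420.4  40.  273.3] yaw 4.3 tilt [-0.001 -0.03  -1.   ] F [-0.7  0.4  0.7] gap 0.5
(473, 237, 285) -> [ 2.69 -7.71 -0.24]
twist 0.16
```

Call:
carry_out(
  series=[
    [[2.7,-7.7,-0.5],0.2,-1],
    [[2.7,-7.7,-0.5],0.2,-1],
    [[2.7,-7.7,-0.5],0.2,-1],
    [[2.7,-7.7,-0.5],0.2,-1],
    [[2.7,-7.7,-0.5],0.2,-1],
    [[2.7,-7.7,-0.5],0.2,-1],
    [[2.7,-7.7,-0.5],0.2,-1],
  ],
)

```text
clock: 4.1
ee_pos: [490.3, 89.6, 290.9]
tool_rot: [0.997, 0.067, -0.004, -0.039]
contact_force: [-0.4, -0.5, 0.1]
finger_gap: 0.1
finger_force: 0.0
```

```bash
python3 -c "
from h import *
go((473,237,145),(473,375,145),(473,88,145),yaw=3)"
```

```text
clock 4.1 pos [490.3  89.6 290.9] yaw 7.75 tilt [-0.004 -0.078 -0.997] F [-0.4 -0.5  0.1] gap 0.1
(473, 237, 145) -> [ 0.13 -5.46  6.28]
(473, 375, 145) -> [  0.88 -10.92   6.71]
(473, 88, 145) -> [-0.67  0.43  5.82]
twist 0.59
```

```bash
python3 -c "
from h import *
print(np.round(manip.sense()['q'],3), np.round(manip.sense()['qvel'],3))"
```

```text
[0.134 0.085 0.043 1.533 0.078 3.141] [ 0.012  0.034  0.045  0.011  0.004 -0.001]
```

Call:
carry_out(
  series=[
    [[0,0,0],-1.3,-1],
    [[0,0,0],-2.6,-1],
    [[0,0,0],-3.9,-1],
    [[0,0,0],-5.2,-1],
    [[0,0,0],-6.5,-1],
    [[0,0,0],-7.8,-1],
    [[0,0,0],-9.1,-1],
    [[0,0,0],-10.4,-1],
    [[0,0,0],-11.7,-1],
    [[0,0,0],-11.7,-1],
  ],
)

```text
clock: 5.35
ee_pos: [490.1, 89.6, 291.0]
tool_rot: [0.634, 0.772, 0.025, -0.03]
contact_force: [-0.0, -0.1, 0.1]
finger_gap: -0.1
finger_force: 0.0
```

```bash
python3 -c "
from h import *
go((473,237,285),(473,237,145),yaw=183)
print(np.round(manip.sense()['q'],3))"
```

```text
clock 5.35 pos [490.1  89.6 291. ] yaw 101.24 tilt [ 0.078  0.001 -0.997] F [-0.  -0.1  0.1] gap -0.1
(473, 237, 285) -> [5.88 0.48 0.7 ]
(473, 237, 145) -> [5.44 0.47 6.29]
twist -10.22
[0.134 0.085 0.043 1.533 0.078 1.509]
```

Call:
carry_out(
  series=[
    [[0,0,0],-1.3,-1],
    [[1,0,0],-2.6,-1],
    [[2,0,0],-3.9,-1],
    [[3,0,0],-5.2,-1],
    [[4,0.2,0],-6.5,-1],
    [[5,0.3,0],-7.8,-1],
    [[5.5,0.5,0],-9.1,-1],
    [[5.9,0.5,0.5],-10.2,-1],
    [[5.9,0.5,0.5],-10.2,-1],
    [[5.9,0.5,0.5],-10.2,-1],
  ],
)

```text
clock: 6.6
ee_pos: [473.4, 236.9, 290.3]
tool_rot: [-0.024, 0.999, 0.039, -0.006]
contact_force: [-0.6, -0.2, 0.9]
finger_gap: 0.1
finger_force: 0.0
```

```bash
python3 -c "
from h import *
go((473,237,285),(473,237,145),yaw=183)
print(np.round(manip.sense()['q'],3))"
```

```text
clock 6.6 pos [473.4 236.9 290.3] yaw -177.26 tilt [ 0.01   0.077 -0.997] F [-0.6 -0.2  0.9] gap 0.1
(473, 237, 285) -> [ 0.01 -0.01  0.21]
(473, 237, 145) -> [-0.04 -0.44  5.8 ]
twist -45.03
[0.422 0.125 0.087 1.514 0.076 0.375]
```

Call:
carry_out(
  series=[
    [[0,-0.1,1.5],0,-1],
    [[0,-0.2,3],0,-1],
    [[0,-0.4,4.5],0,-1],
    [[0,-0.45,5.8],0,-1],
    [[0,-0.45,5.8],0,-1],
  ],
)

```text
clock: 7.22
ee_pos: [470.7, 236.0, 142.8]
tool_rot: [-0.024, 0.999, 0.038, -0.008]
contact_force: [-0.4, -0.2, 0.3]
finger_gap: -0.2
finger_force: 0.0
```

```bash
python3 -c "
from h import *
go((473,360,147),(473,100,147),yaw=183)"
```

```text
clock 7.22 pos [470.7 236.  142.8] yaw -177.19 tilt [ 0.014  0.076 -0.997] F [-0.4 -0.2  0.3] gap -0.2
(473, 360, 147) -> [-0.33  4.95  0.21]
(473, 100, 147) -> [ 0.18 -5.41 -0.58]
twist -45.02
```

Call:
carry_out(
  series=[
    [[0,0.8,0],0,-1],
    [[-0.1,1.5,0],0,-1],
    [[-0.2,2.1,0.1],0,-1],
    [[-0.2,2.7,0.1],0,-1],
    [[-0.2,3.3,0.1],0,-1],
    [[-0.3,3.8,0.2],0,-1],
    [[-0.3,4.3,0.2],0,-1],
    [[-0.3,4.7,0.2],0,-1],
    [[-0.3,4.9,0.2],0,-1],
    [[-0.3,4.9,0.2],0,-1],
  ],
)

```text
clock: 8.48
ee_pos: [473.1, 360.2, 148.8]
tool_rot: [-0.026, 0.999, 0.039, -0.006]
contact_force: [0.7, 0.5, 0.3]
finger_gap: -0.2
finger_force: 0.0
```

```bash
python3 -c "
from h import *
go((473,235,147),(475,112,147),yaw=183)"
```

```text
clock 8.47 pos [473.1 360.2 148.8] yaw -177.01 tilt [ 0.011  0.077 -0.997] F [0.7 0.5 0.3] gap -0.2
(473, 235, 147) -> [ 0.26 -4.99 -0.31]
(475, 112, 147) -> [ 0.44 -9.89 -0.69]
twist -45.0
```

Call:
carry_out(
  series=[
    [[0.1,-2,-0.1],0,-1],
    [[0.3,-4,-0.3],0,-1],
    [[0.3,-6,-0.4],0,-1],
    [[0.3,-7,-0.5],0,-1],
    [[0.4,-7.8,-0.6],0,-1],
    [[0.4,-8.5,-0.6],0,-1],
    [[0.4,-9.2,-0.6],0,-1],
    [[0.4,-9.9,-0.7],0,-1],
    [[0.4,-10.3,-0.7],0,-1],
    [[0.4,-10.3,-0.7],0,-1],
  ],
)

```text
clock: 9.72
ee_pos: [476.0, 101.0, 145.8]
tool_rot: [-0.025, 0.999, 0.039, -0.007]
contact_force: [-0.3, -0.2, 0.1]
finger_gap: -0.3
finger_force: 0.0
```

```bash
python3 -c "
from h import *
go((473,150,147),(473,150,285),yaw=183)
p=manip.read_camera('scene');P=cloud(p,np.ones(p['depth'].shape,bool))
cv2.imwrite('pics/s2.png',p['color'][100:380,200:500])
for lo in(370,395):
  b=P[(P[:,0]>lo)&(P[:,0]<lo+25)&(P[:,2]>103)&(P[:,2]<190)]
  for nm,s in(('L',b[(b[:,1]>300)&(b[:,1]<430)]),('R',b[(b[:,1]>30)&(b[:,1]<150)])):
    if len(s)>5: print(nm,len(s),s.mean(0).round(),np.percentile(s,[2,98],axis=0).round())
"
```

```text
clock 9.72 pos [476.  101.  145.8] yaw -177.1 tilt [ 0.012  0.077 -0.997] F [-0.3 -0.2  0.1] gap -0.3
(473, 150, 147) -> [0.02 1.96 0.1 ]
(473, 150, 285) -> [ 0.09  2.39 -5.4 ]
twist -45.01
L 273 [383. 355. 144.] [[370. 324. 105.]
 [394. 383. 176.]]
R 162 [387.  96. 132.] [[378.  70. 105.]
 [395. 121. 162.]]
L 299 [407. 357. 143.] [[395. 326. 105.]
 [420. 385. 177.]]
R 111 [405. 108. 121.] [[395.  78. 103.]
 [419. 126. 153.]]
```

View pics/s2.png

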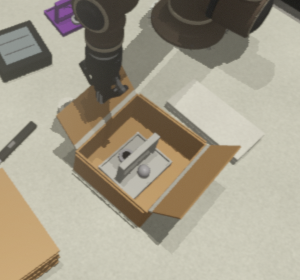

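Call:
carry_out(
  series=[
    [[0,0.8,0],0,-1],
    [[0,0.9,-2],0,-1],
    [[0.1,0.6,-4],-1.3,-1],
    [[0.1,0,-5.5],-2.6,-1],
    [[0.1,0,-5.5],-3.9,-1],
    [[0.1,0,-5.5],-5.2,-1],
    [[0.1,0,-5.5],-6.5,-1],
    [[0.1,0,-5.5],-7.8,-1],
    [[0.1,0,-5.5],-9.1,-1],
    [[0.1,0,-5.5],-10.4,-1],
  ],
)

```text
clock: 11.02
ee_pos: [475.8, 91.5, 283.0]
tool_rot: [-0.685, 0.728, 0.033, 0.021]
contact_force: [-0.2, -0.1, 1.0]
finger_gap: 0.4
finger_force: 0.0
```

Call:
carry_out(
  series=[
    [[0,0,0],-1.3,-1],
    [[0,0,0],-2.6,-1],
    [[0,0,0],-3.9,-1],
    [[0,0,0],-5.2,-1],
    [[0,0,0],-6.5,-1],
    [[0,0,0],-7.8,-1],
    [[0,0,0],-9.1,-1],
    [[0,0,0],-10.4,-1],
    [[0,0,0],-11.7,-1],
    [[0,0,0],-12.2,-1],
  ],
)

```text
clock: 12.28
ee_pos: [475.8, 91.5, 282.9]
tool_rot: [0.999, 0.035, -0.007, -0.039]
contact_force: [0.3, -0.2, 0.2]
finger_gap: 0.1
finger_force: 0.0
```

```bash
python3 -c "
from h import *
go((473,90,290))
print(np.round(manip.sense()['q'],3))"
```

```text
clock 12.28 pos [475.8  91.5 282.9] yaw 4.0 tilt [-0.01  -0.078 -0.997] F [ 0.3 -0.2  0.2] gap 0.1
(473, 90, 290) -> [-0.12  0.03 -0.28]
[ 0.142  0.058 -0.004  1.514  0.078 -3.069]
```

Call:
carry_out(
  series=[
    [[0,2,0],0,-1],
    [[0,4,0],0,-1],
    [[0,5,0],0,-1],
    [[0,5,0],0,-1],
  ],
)

```text
clock: 12.78
ee_pos: [484.1, 13.3, 273.6]
tool_rot: [1.0, 0.001, -0.005, -0.021]
contact_force: [0.1, 0.2, 0.1]
finger_gap: 0.1
finger_force: 0.0
```

```bash
python3 -c "
from h import *
go((473,90,290))
print(np.round(manip.sense()['q'],3))"
```

```text
clock 12.78 pos [484.1  13.3 273.6] yaw 0.08 tilt [-0.011 -0.041 -0.999] F [0.1 0.2 0.1] gap 0.1
(473, 90, 290) -> [-0.45 -3.09 -0.52]
[ 2.000e-03  6.100e-02 -1.900e-02  1.501e+00  4.100e-02 -3.141e+00]
```

Works as predicted: half of the tilt is gone. Repeat.

Call:
carry_out(
  series=[
    [[0,1.5,0],0,-1],
    [[0,3,0],0,-1],
    [[0,3,0],0,-1],
    [[0,3,0],0,-1],
  ],
)

```text
clock: 13.28
ee_pos: [486.1, -22.4, 270.9]
tool_rot: [1.0, -0.027, -0.005, -0.005]
contact_force: [-0.0, -0.7, 0.4]
finger_gap: 0.1
finger_force: 0.0
```

```bash
python3 -c "
from h import *
go((473,90,290))
print(np.round(manip.sense()['q'],3))"
```

```text
clock 13.28 pos [486.1 -22.4 270.9] yaw -3.04 tilt [-0.011 -0.01  -1.   ] F [-0.  -0.7  0.4] gap 0.1
(473, 90, 290) -> [-0.77 -4.47 -0.71]
[-0.052  0.066 -0.02   1.496  0.01  -3.141]
```

Call:
carry_out(
  series=[
    [[0,0.9,0],0,-1],
    [[0,0.9,0],0,-1],
    [[0,0.9,0],0,-1],
  ],
)

```text
clock: 13.65
ee_pos: [485.8, -33.0, 270.7]
tool_rot: [0.999, -0.035, -0.006, -0.0]
contact_force: [0.3, -1.2, 0.0]
finger_gap: -0.1
finger_force: 0.0
```

```bash
python3 -c "
from h import *
go((477,230,220),yaw=-178)
print(np.round(manip.sense()['q'],3))"
```

```text
clock 13.65 pos [485.8 -33.  270.7] yaw -3.96 tilt [-0.011 -0.    -1.   ] F [ 0.3 -1.2  0. ] gap -0.1
(477, 230, 220) -> [ -1.05 -10.47   2.04]
twist 21.76
[-0.068  0.066 -0.02   1.496  0.    -3.141]
```

Call:
carry_out(
  series=[
    [[0,-1,0],1.3,-1],
    [[-0.2,-2,0],2.6,-1],
    [[-0.3,-3,0],3.9,-1],
    [[-0.4,-4,0],5.2,-1],
    [[-0.5,-5,0],6.5,-1],
    [[-0.6,-6,0],7.8,-1],
    [[-0.7,-7,0],9.1,-1],
    [[-0.9,-8.5,0],10.4,-1],
    [[-1,-10,0],11.7,-1],
    [[-1,-10.5,0],12.9,-1],
  ],
)

```text
clock: 14.9
ee_pos: [478.6, 232.6, 270.7]
tool_rot: [-0.592, 0.806, 0.004, -0.004]
contact_force: [-0.3, -0.3, 0.3]
finger_gap: 0.2
finger_force: 0.0
```

Call:
carry_out(
  series=[
    [[0,0,0],1.3,0.2],
    [[0,0,0],2.6,0.2],
    [[0,0,0],3.9,0.2],
    [[0,0,0],5.2,0.2],
    [[0,0,0],6.5,0.2],
    [[0,0,0],7.8,0.2],
    [[0,0,0],8.7,0.2],
    [[0,0,0],8.8,0.2],
    [[0,0,0],8.8,0.2],
  ],
)

```text
clock: 16.02
ee_pos: [478.9, 230.7, 271.0]
tool_rot: [-0.022, 1.0, 0.001, -0.006]
contact_force: [-0.4, -0.2, 0.1]
finger_gap: 50.8
finger_force: 0.0
```

```bash
python3 - <<'E'
from h import *
p=manip.read_camera('scene');P=cloud(p,np.ones(p['depth'].shape,bool))
b=P[(P[:,2]>80)&(P[:,2]<93)&(abs(P[:,0]-480)<70)&(abs(P[:,1]-230)<35)]
print('bar',len(b),b.mean(0).round(1),np.percentile(b,[2,98],axis=0).round(),np.polyfit(b[:,0],b[:,1],1))
go((477,230,110),(477,230,60),yaw=-178.4)
print(np.round(manip.sense()['q'],3))
E
```

```text
bar 386 [479.3 230.4  87.7] [[418. 222.  82.]
 [538. 238.  91.]] [2.60126363e-02 2.17955549e+02]
clock 16.07 pos [478.9 230.6 271. ] yaw -177.45 tilt [ 0.011  0.001 -1.   ] F [0.  0.4 0.1] gap 51.4
(477, 230, 110) -> [ 0.01 -0.03  6.44]
(477, 230, 60) -> [-0.02 -0.03  8.44]
twist 0.12
[0.446 0.151 0.076 1.506 0.006 0.401]
```

Call:
carry_out(
  series=[
    [[0,0,1.5],0.1,0.2],
    [[0,0,3],0.1,0.2],
    [[0,0,4.5],0.1,0.2],
    [[0,0,6],0.1,0.2],
    [[0,0,7],0.1,0.2],
    [[0,0,7.7],0.1,0.2],
    [[0,0,8.2],0.1,0.2],
    [[0,0,8.4],0.1,0.2],
    [[0,0,8.4],0.1,0.2],
  ],
)

```text
clock: 17.2
ee_pos: [476.7, 230.8, 61.2]
tool_rot: [-0.015, 1.0, 0.001, -0.005]
contact_force: [-0.7, -0.2, -0.3]
finger_gap: 51.3
finger_force: 0.0
```

Call:
carry_out(
  series=[
    [[0,0,0],0,-0.2],
    [[0,0,0],0,-0.4],
    [[0,0,0],0,-0.55],
    [[0,0,0],0,-0.65],
    [[0,0,0],0,-0.8],
    [[0,0,0],0,-1],
    [[0,0,0],0,-1],
  ],
  newtons=60,
)

```text
clock: 18.08
ee_pos: [476.8, 230.7, 61.3]
tool_rot: [-0.014, 1.0, 0.001, -0.005]
contact_force: [-1.0, -1.0, 5.5]
finger_gap: 14.9
finger_force: 59.4
```

```bash
python3 - <<'E'
from h import *
go()
p=manip.read_camera('scene')
cv2.imwrite('pics/s3.png',cv2.resize(p['color'][170:330,260:440],None,fx=3,fy=3))
for d in manip.pinpoint('ball_center',p)[:2]: print(d['pixel'],d['confidence'],world(p,d['pixel']).round())
E
```

```text
clock 18.07 pos [476.8 230.7  61.3] yaw -178.35 tilt [ 0.01   0.001 -1.   ] F [-1.  -1.   5.5] gap 14.9
[339.1, 268.2] 0.65 [483. 245.  29.]
```

View pics/s3.png

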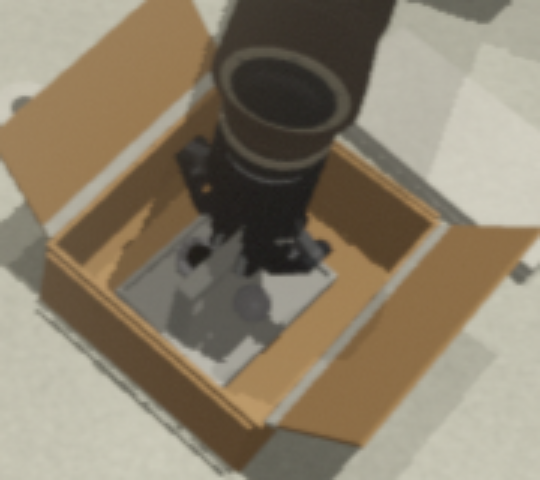

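The bar is held at a 15 mm gap and the ball sits in its pocket at (255,300). Lifting gently.

Call:
carry_out(
  series=[
    [[0,0,-0.1],0,-1],
    [[0,0,-0.3],0,-1],
    [[0,0,-0.6],0,-1],
    [[0,0,-1],0,-1],
    [[0,0,-1.5],0,-1],
    [[0,0,-2.0],0,-1],
    [[0,0,-2.5],0,-1],
    [[0,0,-2.9],0,-1],
    [[0,0,-3.1],0,-1],
    [[0,0,-3.2],0,-1],
  ],
)

```text
clock: 19.42
ee_pos: [477.5, 230.7, 141.2]
tool_rot: [-0.014, 1.0, 0.001, -0.005]
contact_force: [-0.3, -0.3, -3.8]
finger_gap: 15.2
finger_force: 58.6
```

Call:
carry_out(
  series=[
    [[0,0,-0.2],0,-1],
    [[0,0,-0.6],0,-1],
    [[0,0,-1.1],0,-1],
    [[0,0,-1.7],0,-1],
    [[0,0,-2.4],0,-1],
    [[0,0,-3.1],0,-1],
    [[0,0,-3.7],0,-1],
    [[0,0,-4.2],0,-1],
    [[0,0,-4.5],0,-1],
    [[0,0,-4.6],0,-1],
  ],
)

```text
clock: 20.68
ee_pos: [478.9, 230.6, 256.3]
tool_rot: [-0.014, 1.0, 0.001, -0.005]
contact_force: [-0.4, -0.1, -3.9]
finger_gap: 14.8
finger_force: 58.6
```

```bash
python3 - <<'E'
from h import *
go((476,-229,255))
p=manip.read_camera('scene')
cv2.imwrite('pics/s4.png',cv2.resize(p['color'][100:320,220:440],None,fx=2.5,fy=2.5))
for k in('ball_center','tray_pocket','tray_base'):
  for d in manip.pinpoint(k,p)[:2]: print(k,d['pixel'],d['confidence'],world(p,d['pixel']).round())
print(proj(p,(475,256,4+19+194)))
E
```

```text
clock 20.68 pos [478.9 230.6 256.3] yaw -178.35 tilt [ 0.011  0.001 -1.   ] F [-0.4 -0.1 -3.9] gap 14.8
(476, -229, 255) -> [  0.64 -18.37   0.04]
ball_center [356.5, 230.0] 0.58 [488. 256. 227.]
tray_pocket [358.8, 229.6] 0.78 [485. 259. 229.]
tray_pocket [267.6, 104.9] 0.76 [ 282. -235.   71.]
tray_base [346.8, 226.0] 0.98 [484. 231. 206.]
tray_base [271.5, 115.4] 0.67 [ 260. -241.    8.]
[359.90525652 229.07535885]
```

View pics/s4.png

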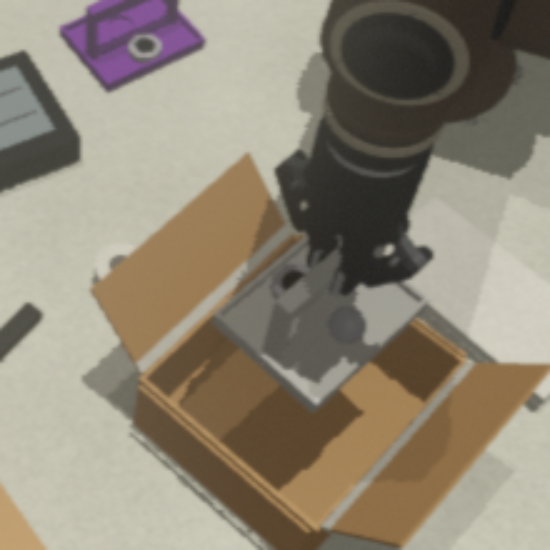

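Call:
carry_out(
  series=[
    [[0,-0.2,0],0,-1],
    [[0,-0.6,0],0,-1],
    [[0,-1.2,0],0,-1],
    [[0.1,-2,0],0,-1],
    [[0.1,-3,0],0,-1],
    [[0.1,-4.2,0],0,-1],
    [[0.2,-5.4,0],0,-1],
    [[0.2,-6.6,0],0,-1],
    [[0.3,-7.8,0],0,-1],
    [[0.3,-9,0],0,-1],
  ],
)

```text
clock: 22.12
ee_pos: [477.0, 3.3, 256.1]
tool_rot: [-0.014, 1.0, 0.0, -0.005]
contact_force: [0.8, 0.3, -3.1]
finger_gap: 15.0
finger_force: 58.6
```

Call:
carry_out(
  series=[
    [[0,-1.2,0],0,-1],
    [[0.1,-2.4,0],0,-1],
    [[0.1,-3.6,0],0,-1],
    [[0.2,-4.8,0],0,-1],
    [[0.2,-6,0],0,-1],
    [[0.2,-7,0],0,-1],
    [[0.3,-7.8,0],0,-1],
    [[0.3,-8.5,0],0,-1],
    [[0.3,-9,0],0,-1],
    [[0.3,-9.3,0],0,-1],
  ],
)

```text
clock: 23.38
ee_pos: [476.8, -227.9, 255.6]
tool_rot: [-0.014, 1.0, 0.001, -0.005]
contact_force: [-0.5, -0.9, -3.4]
finger_gap: 15.0
finger_force: 58.6
```

Call:
carry_out(
  series=[
    [[0,-0.1,0],0,-1],
    [[0,-0.1,0],0,-1],
    [[0,-0.1,0],0,-1],
  ],
)

```text
clock: 23.75
ee_pos: [477.1, -229.2, 255.7]
tool_rot: [-0.015, 1.0, 0.001, -0.005]
contact_force: [0.5, -0.1, -4.2]
finger_gap: 15.1
finger_force: 58.6
```

```bash
python3 - <<'E'
from h import *
go((474,-229.5,182))
print(np.round(manip.sense()['q'],3))
p=manip.read_camera('scene')
for k in('ball_center','tray_pocket','tray_base'):
  for d in manip.pinpoint(k,p)[:2]: print(k,d['pixel'],d['confidence'],world(p,d['pixel']).round())
E
```

```text
clock 23.75 pos [ 477.1 -229.2  255.7] yaw -178.31 tilt [ 0.011  0.001 -1.   ] F [ 0.5 -0.1 -4.2] gap 15.1
(474, -229.5, 182) -> [ 0.09 -0.01  2.95]
[-0.446  0.144  0.035  1.472 -0.004 -0.475]
ball_center [213.2, 107.9] 0.45 [ 489. -207.  215.]
tray_pocket [222.7, 102.2] 0.79 [ 466. -197.  226.]
tray_pocket [267.8, 106.1] 0.77 [ 243. -277.    9.]
tray_base [214.5, 104.8] 0.86 [ 486. -204.  225.]
tray_base [272.2, 117.6] 0.67 [ 269. -228.   15.]
```

Call:
carry_out(
  series=[
    [[0,0,0.2],0,-1],
    [[0,0,0.5],0,-1],
    [[0,0,0.9],0,-1],
    [[0,0,1.4],0,-1],
    [[0.1,0,1.9],0,-1],
    [[0.1,0,2.3],0,-1],
    [[0.1,0,2.6],0,-1],
    [[0.1,0,2.8],0,-1],
    [[0.1,0,2.9],0,-1],
    [[0.1,0,2.95],0,-1],
  ],
)

```text
clock: 25.2
ee_pos: [473.8, -229.8, 182.0]
tool_rot: [-0.014, 1.0, 0.0, -0.005]
contact_force: [-0.3, 1.2, -2.5]
finger_gap: 14.6
finger_force: 58.6
```

Call:
carry_out(
  series=[
    [[0,0,0],0,-1],
    [[0,0,0],0,-1],
    [[0,0,0],0,-1],
    [[0,0,0],0,-1],
  ],
)

```text
clock: 25.7
ee_pos: [473.7, -229.7, 182.0]
tool_rot: [-0.014, 1.0, 0.0, -0.005]
contact_force: [-0.3, -0.9, -3.4]
finger_gap: 14.9
finger_force: 58.6
```

```bash
python3 - <<'E'
from h import *
go((474,-229.5,182))
p=manip.read_camera('scene')
cv2.imwrite('pics/s5.png',cv2.resize(p['color'][40:240,130:430],None,fx=2.5,fy=2.5))
P=cloud(p,np.ones(p['depth'].shape,bool))
b=P[(abs(P[:,0]-474)<85)&(abs(P[:,1]+229)<75)&(P[:,2]>118)&(P[:,2]<142)]
print(len(b),np.percentile(b,[1,99],axis=0).round())
A=np.c_[b[:,:2]-[474,-229],np.ones(len(b))];print(np.linalg.lstsq(A,b[:,2],rcond=None)[0].round(3))
for k in('ball_center','tray_pocket'):
  for d in manip.pinpoint(k,p)[:1]: print(k,d['pixel'],d['confidence'],world(p,d['pixel']).round())
print('pocket expect',proj(p,(473,-203.5,144)))
E
```

```text
clock 25.7 pos [ 473.7 -229.7  182. ] yaw -178.35 tilt [ 0.011  0.001 -1.   ] F [-0.3 -0.9 -3.4] gap 14.9
(474, -229.5, 182) -> [-0.01  0.01 -0.  ]
1383 [[ 404. -282.  124.]
 [ 545. -173.  142.]]
[ 2.0000e-03 -9.0000e-03  1.3344e+02]
ball_center [216.9, 124.2] 0.45 [ 481. -210.  149.]
tray_pocket [269.6, 105.5] 0.66 [ 238. -275.   10.]
pocket expect [221.08530583 125.31131559]
```

View pics/s5.png

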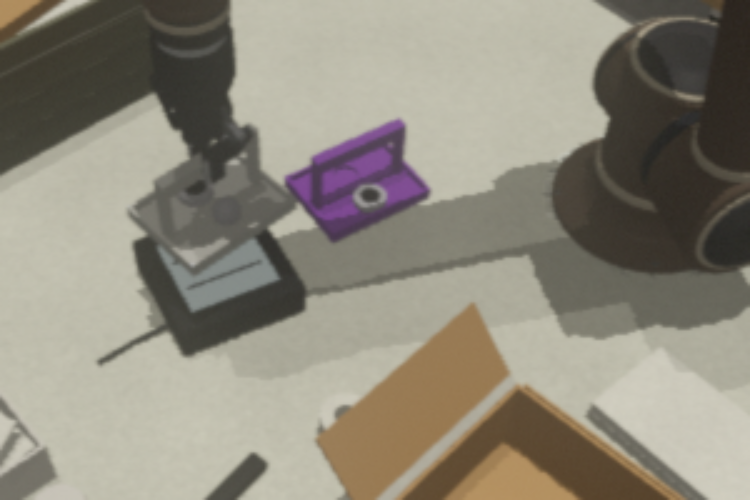

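The tray is level and centred over the scanner at the right height, with the ball in its pocket at (228,210). Bystanders are in place, so I'm handing in.

```bash
python3 -c "
from cell import manip
print(manip.close_job())"
```

```text
the job is handed in; nothing more can be done
None
```

I folded both flaps back to about 2.3 rad, lifted the tray with its ball still in the pocket, and handed in with it held level and centred about 80 mm above the scanner glass, at about 26 s on the clock; no verdict was returned.

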